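# Nip a freshly cased book, then hold the sprung jaw open for unloading

### The arm

A 6-joint arm with a two-finger parallel gripper is mounted at the origin on the work surface. World frame = base frame: x ahead of the robot, y to its left, z up, the work surface at z = 0. Lengths are in m, angles in rad, forces in N, time in s.
With the tool pointing down it reaches from about 0.35 to 0.775 m from the base axis. Payload 7.3 kg.
Tool frame: the origin (TCP) lies at the centre of the arm's flange, where the gripper is bolted on; the fingertips stand 178 mm ahead of it and the grasp point (between the pads) lies 159 mm ahead of it; z points along the fingers, y is the line along which they close (so a half turn about z gives the same grasp; the last joint's range is limited). The gripper opens to 92 mm and grips with 3 to 60 N. Pads are 19 mm wide; open, the fingers measure 130 mm over their backs; the gripper's body (75 mm by 190 mm) begins 47 mm behind the grasp point.
Start: joints at [0.974, 0.342, 1.524, -0, 1.275, -0.146], TCP at [0.229, 0.473, 0.405] pointing down, gripper open.
Joint ranges: [-2.53, 2.53], [-0.77, 2.02], [0.04, 2.7], [-1, 4.14], [0.28, 2.66], [-3.11, 3.11]. Speed limits (rad/s): [2.57, 2.57, 3.14, 3.14, 3.14, 3.14].

### API

Orientations are given as [roll, pitch, yaw] about the fixed x, y, z axes, in that order (R = Rz(yaw) Ry(pitch) Rx(roll)).
In Python, from cell import telemetry, vision, ticket gives the robot as it stands.
- The arm moves only by the shell command python3 -m crank 'ROWS' [FORCE]. ROWS is JSON, a list of rows, each a list of 5 numbers: the gripper command: -1 is shut, 1 is fully open, values between are in proportion, then the shift along the tool's x, y, z in mm, then the turn about the tool's z in rad. In form: [[fingers, dx, dy, dz, roll], ...]. A call has 1 to 12 rows; each row is the pose to reach, as a shift and turn from the pose commanded when the call began, along the tool's axes at that moment; what a row does not reach only later rows make up. A row lasts 1/12 s, in which the tool goes at most 41.7 mm and 7.16 degrees, less where a joint would pass 70% of its speed; a pose out of reach is approached as far as the arm can. A call with a gripper value outside its range is refused whole. The fingers move at their own pace and stop on an object; FORCE is the grip in N (left out, the last holds). Time passes only in rows, so rows that repeat a pose let the fingers close. It gives the time, the measured TCP pose, the force, the opening and the grip force at its end, in the units of the state.
- telemetry.observe(): the state, without advancing time (a new reading comes with each control period).
- vision.read_camera(name): name is "side" or "top" or "wrist"; returns (picture, depth): 384x512x3 uint8, red, green, blue; 384x512 float32, m along the optical axis (not along the pixel's ray), 0 where there is no reading.
- vision.get_calibration(name): a dict with "camera_matrix" (3x3 intrinsics, pixels), "dist" ([k1, k2, p1, p2, k3] as OpenCV has them; the pictures are not rectified), "rvec" (rotation vector, rad) and "tvec" (3), from world to camera coordinates, as OpenCV has them. Camera axes: x right, y down, z forward; pixel columns grow to the right and rows downward; lengths in m; the calibration is good to about 2 mm. A picture is of the moment at which its call begins: read the wrist's pose just before it. get_calibration takes no time and is no camera call; for the wrist camera it gives the pose at the moment of the call.
- ticket.hand_in(): hands the job in; it is judged then, once.
The state is a dict: "time": time; "qpos": joint angles; "qvel": joint speeds; "joint_efforts": joint torques, N m; "tool_pos": TCP position; "tool_rot": TCP orientation; "contact_force": force on the tool from outside, world axes, zero at the start; "torque": the same for the moment, N m; "opening": finger opening in m; "grip_force": force on a finger pad.
Only numpy, scipy, OpenCV 4.12 (cv2) and the standard library are available. Lean on these libraries where they do the work, as an engineer would, in place of code of your own. Each camera call takes 0.05 s, during which the arm holds its last target. There are 200 camera calls.

### The job

The freshly cased book in the beech nest needs its nip: swing the toggle clamp's handle up and over until it locks its pad down on the book, leave it locked for two seconds, then swing the handle right back so that the arm stands clear. Then take the sprung jaw by the wooden knob on its top, draw it away from the book until its beech face is level with the tip of the steel pointer beside its track, and finish holding it there by the knob, so that a workmate can lift the book out; do not let go. Draw the jaw only once the clamp is off, leave the book where it lies in the nest, and leave the other things on the bench alone.

Things in the scene. Friction and masses are not known exactly. Their poses are not given: they have to be found in the camera images.
- nest: beech nest fixed on the bench, base 170 (x) x 470 (y) x 22 mm, y -300 to +170. Origin on the bench, at the underside. In its frame: end block x +-65, y +75 to +155, top z 52, carries the clamp; back fence x +53 to +71, top z 38; the sprung jaw slides along y on the -y side; rod bracket y -265 to -283, top z 62. The book lies between jaw and end block.
- book: freshly cased book, loose, dark leather, 105 (x) x 148 (y) x 28 mm, about 0.35 kg; origin at the centre of its underside, on the nest's base 22 mm above the bench; the sprung jaw keeps it against the end block.
- jaw (a joint): travel of the sprung jaw in m along the nest's -y axis: about 0 as it rests against the book, growing as it is drawn away from the book, stop at 0.115. Its spring pulls it back towards the book with 6 N at 0 and 14 N at 0.1 (80 N/m), plus about 0.6 N of friction.
- jaw_face (a point): top edge of the jaw's beech face (the face towards the book), mid-width, 61 mm above the bench; axes as the nest's. The jaw is 94 mm wide in x, 42 mm long in y, top about 58 mm above the bench. Along the nest's y this must come level with pointer_tip.
- jaw_knob: turned wooden knob upright on top of the jaw, fixed to it: 45 mm tall, 29 mm across at its thickest (26 to 36 mm above its foot), 21 mm at its neck (10 mm above its foot). Origin at the centre of its foot, 57.5 mm above the bench, 24 mm to the -y side of the jaw's face; z up. It can be pinched from above, across x or across y.
- pointer_tip (a point): tip of the dark steel pointer (18 x 16 mm slider with a brass thumbscrew, point towards the jaw) on the steel rule beside the jaw's track, on the nest's +x side, 50 mm from its middle line, 33 mm above the bench; axes as the nest's. Fixed. It marks where the jaw's face has to be held: 50 to 95 mm to the -y side of where the face rests, set differently each time.
- clamp: steel toggle clamp with an upright handle, screwed on the nest's end block; origin at the centre of its flange's underside, 52 mm above the bench; axes as the nest's. Its arm reaches to -y over the book (pad then 85 mm to -y of the origin), its handle lies back to +y when open; pivots lie along x. Open, the raised arm's top is about 210 mm above the bench.
- clamp_handle (a joint): toggle linkage angle in rad: 0 = open (handle laid back to +y, 10 degrees above level, arm raised 79 degrees), 2.25 = dead centre, 2.37 = locked on its stop past dead centre (handle upright, leaning 5 degrees to -y). Stays open or locked by itself. Needs up to about 10 N at the grip, most near dead centre, and about as much to pull out of lock.
- clamp_grip (a point): place on the handle's flat dark sleeve, 14 mm thick (x), 20 mm wide; its end is 23 mm beyond, its foot 57 mm inward. In the clamp's frame it has x 0 and passes y, z (mm): 120, 52 open; 120, 74 at 0.3 rad; 113, 100 at 0.6; 100, 125 at 0.9; 82, 146 at 1.2; 60, 162 at 1.5; 38, 172 at 1.8; 21, 176 at 2.05; 10, 176 at 2.25; 4, 176 locked. The bar turns 85 degrees; it can turn in pads closing along x.
- clamp_pad: beech pressing pad with a rubber face under the arm's spindle, 62 (x) x 46 x 16 mm; origin at the centre of its face; gives up to 10 mm on its spring. Locked, it presses the book with about 20 N.
- glue_bottle: squeeze bottle with a pointed cap, 48 mm across, 128 mm tall; origin at the centre of its underside. Bystander: leave it alone.
- spool: thread spool standing upright, 60 mm across its flanges, 75 mm tall; origin at the centre of its underside. Bystander: leave it alone.
- brush: glue brush lying flat, 190 mm long. Bystander: leave it alone.
- small_book: closed small book lying flat, 75 x 110 x 18 mm; origin at the centre of its underside. Bystander: leave it alone.
Mind the look-alikes: they are no part of the job. There is more than one size of the book; the job needs the largest.

How it is judged:
By the outcome, as a careful person would: the job done as asked, in the order asked, and still so for the second after the job is handed in, while the arm keeps its last pose, push and grip.
It also fails if it takes over 70 s, if anything falls off the work surface, if the arm or the gripper's body presses on something with over 40 N, if the wrist force passes 120 N, or if a joint passes its speed limit or range.

## Working session

There is one attempt and no reset: what is moved stays moved. The work goes in short steps, Python scripts to look and compute and a shell command to move; the robot and the scene stay as the last step left them, time stands still between calls to the robot, and variables do not carry over. Pictures are saved under pics/ and viewed, at most 12 in all, crops included, and the job is handed in when it is done.

```bash
mkdir -p pics; ls; cat > h.py <<'E'
import numpy as np, cv2
from cell import telemetry, vision
def snap(n,f):
    p,d=vision.read_camera(n); cv2.imwrite(f'pics/{f}.png',p[:,:,::-1]); np.savez(f'pics/{f}.npz',p=p,d=d,**{k:np.array(v) for k,v in vision.get_calibration(n).items()})
def xyz(f,u,v,w=1,z=None):
    s=np.load(f'pics/{f}.npz'); K=s['camera_matrix']
    R=cv2.Rodrigues(s['rvec'])[0]; t=s['tvec'].ravel()
    x=cv2.undistortPoints(np.array([[[u,v]]],float),K,s['dist'])[0,0]; ray=np.array([x[0],x[1],1])
    if z is None:
        q=s['d'][v-w:v+w+1,u-w:u+w+1]; q=q[q>0]; c=np.median(q)
    else:
        c=(z+(R.T@t)[2])/(R.T@ray)[2]
    return R.T@(ray*c-t)
E
python3 - <<'E'
from h import *
print(telemetry.observe())
a=[]
for n in ("side","top"):
    snap(n,n+'0'); a.append(cv2.imread(f'pics/{n}0.png'))
for n in a: pass
cv2.imwrite('pics/top0b.png',cv2.resize(a[1],(800,600),interpolation=cv2.INTER_CUBIC))
cv2.imwrite('pics/side0b.png',cv2.resize(a[0],(800,600),interpolation=cv2.INTER_CUBIC))
E
```

```text
pics
{'time': 0.0, 'qpos': array([ 9.74017239e-01,  3.42692826e-01,  1.52503786e+00,  1.48052288e-05,
        1.27538250e+00, -1.45979702e-01]), 'qvel': array([-0.00097613, -0.00064619, -0.00143119,  0.00110091,  0.00061036,
        0.00084832]), 'joint_efforts': array([ 1.36158003e-03, -4.31250930e+01, -2.44225520e+01,  7.17967772e-02,
        5.59143873e-02, -1.60348536e-04]), 'tool_pos': array([0.22862134, 0.47244662, 0.404053  ]), 'tool_rot': array([-3.14009035e+00, -2.35186321e-04,  2.69078877e+00]), 'contact_force': array([0.39475287, 0.59941977, 0.06973349]), 'torque': array([-0.02844992, -0.02904364, -0.04944478]), 'grip_force': 0.0, 'opening': 0.09178412925896537}
```

View pics/top0b.png

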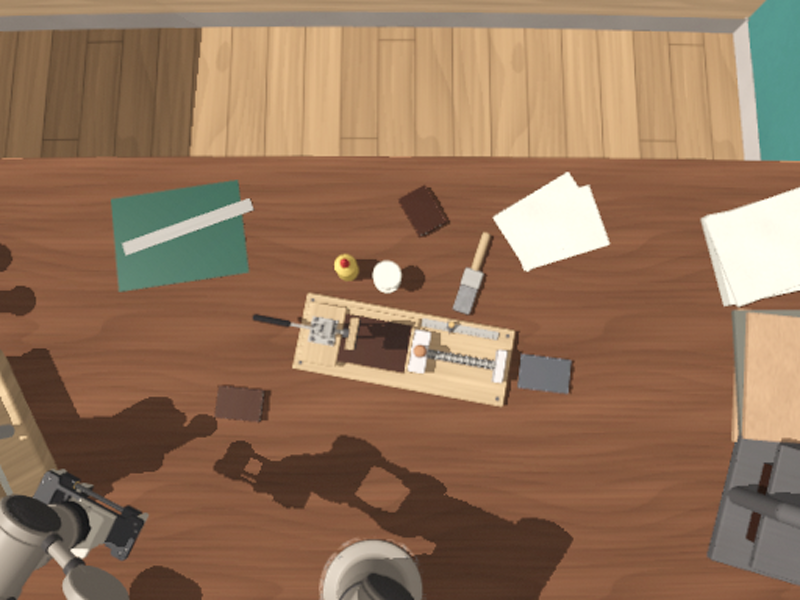

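View pics/side0b.png

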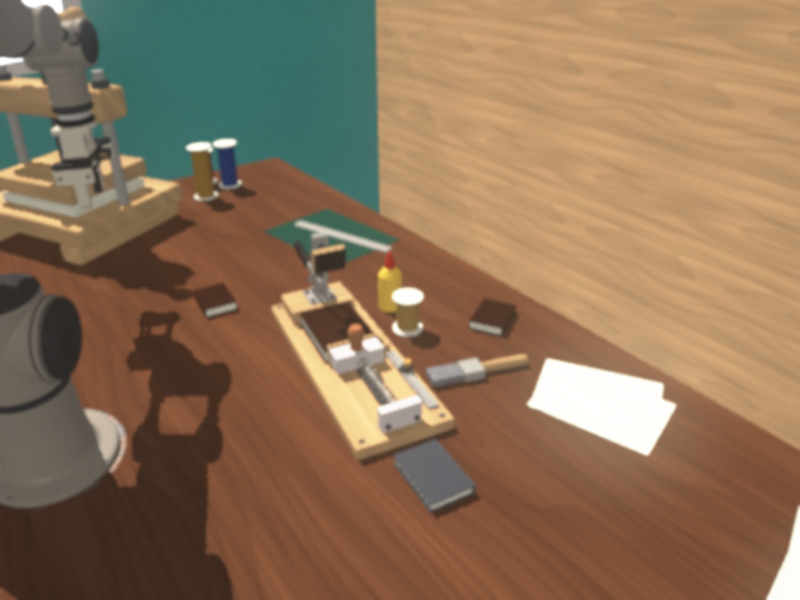

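Top view (800x600): the nest book is at (380,345). Look-alike books are at (423,210), (241,403) and (545,373); they are small and lie outside the nest, so I leave them. The clamp handle's dark sleeve is at (270,321), the knob at (419,352), the jaw's white block at (422,352) and the pointer near (453,326). The bottle is at (346,266) and the spool at (387,276).

```bash
python3 - <<'E'
from h import *
p=cv2.imread('pics/top0.png')[180:265,155:335]
cv2.imwrite('pics/c1.png',cv2.resize(p,None,fx=4.4,fy=4.4,interpolation=cv2.INTER_CUBIC))
s=1.5625
for u,v in [(310,294),(516,332),(504,405),(293,369)]:
    print(xyz('top0',u/s,v/s,z=.022))
for n,u,v in [('sleeve',270,321),('knob',419,352),('face',409,352),('block',300,350),('book',365,358)]:
    print(n,xyz('top0',int(u/s),int(v/s)))
E
```

```text
[0.64276197 0.13962812 0.022     ]
[ 0.55844306 -0.31817172  0.022     ]
[ 0.39850112 -0.28850304  0.022     ]
[0.47688202 0.17408856 0.022     ]
sleeve [0.5768683  0.21196763 0.11065659]
knob [ 0.51299574 -0.09902487  0.10170645]
face [ 0.51421849 -0.07717046  0.06003507]
block [0.51767295 0.15548695 0.04811893]
book [0.5010854  0.01700684 0.04756273]
```

View pics/c1.png

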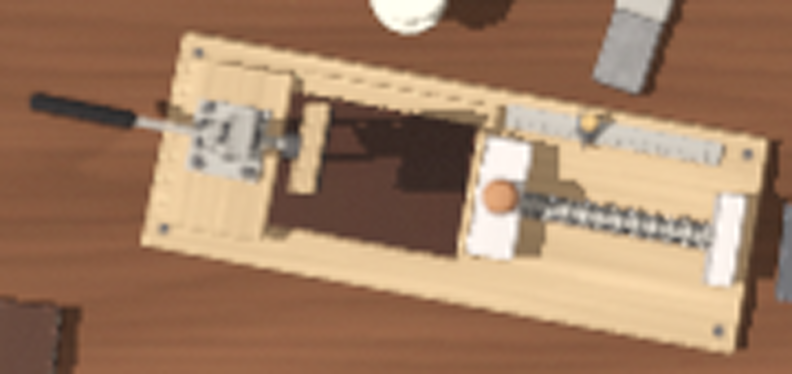

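```bash
cat > nest.py <<'E'
from h import *
from scipy.optimize import least_squares
c=np.array([(185,33),(768,140),(735,352),(141,243)])/4.4+[155,180]-.4
W=np.array([xyz('top0',u,v,z=.022) for u,v in c])
L=np.array([(.085,.170),(.085,-.300),(-.085,-.300),(-.085,.170)])
f=lambda q:(np.c_[np.cos(q[2])*L[:,0]-np.sin(q[2])*L[:,1]+q[0],np.sin(q[2])*L[:,0]+np.cos(q[2])*L[:,1]+q[1]]-W[:,:2]).ravel()
q=least_squares(f,[.5,0,-.17]).x
R=np.array([[np.cos(q[2]),-np.sin(q[2])],[np.sin(q[2]),np.cos(q[2])]])
w2n=lambda p:np.r_[R.T@(np.array(p[:2])-q[:2]),p[2]]
n2w=lambda p:np.r_[R@np.array(p[:2])+q[:2],p[2]]
E
python3 - <<'E'
from nest import *
print(q,f(q).round(4))
# crop pixel checks
for n,u,v,z in [('knobtop',500,197,.1),('sleeve end',33,102,.108),('sleeve foot',133,119,.094),('ptr slider',591,127,.04),('ptr tip',572,125,.033),('flangeA',193,130,.055),('faceL',487,128,.061),('faceR',461,256,.061),('flangeB',265,135,.055)]:
    print(n,(w2n(xyz('top0',u/4.4+154.6,v/4.4+179.6,z=z))*1000).round(1))
for u,v in [(40,102),(60,108),(80,111),(100,114),(120,118),(500,195),(496,192)]:
    print((w2n(xyz('top0',round(u/4.4+154.6),round(v/4.4+179.6),w=0))*1000).round(1))
E
```

```text
[ 0.53348096 -0.00525472 -0.18077663] [ 0.0012  0.0009  0.001  -0.0012 -0.0012  0.0003 -0.001   0.0001]
knobtop [ -1.1 -96.4 100. ]
sleeve end [  4.9 255.2 108. ]
sleeve foot [  6.7 182.5  94. ]
ptr slider [  67.2 -158.3   40. ]
ptr tip [  66.7 -144.    33. ]
flangeA [  8.4 142.7  55. ]
faceL [ 50.3 -78.6  61. ]
faceR [-48.8 -76.5  61. ]
flangeB [14.7 87.7 55. ]
[  5.1 247.6 114.2]
[  4.2 233.8 115.8]
[  4.1 217.5 114.5]
[  3.6 205.7 106.7]
[  6.5 189.8 105.9]
[-1.000e-01 -9.540e+01  1.007e+02]
[  2.5 -91.6 102.4]
```

```bash
cat >> nest.py <<'E'
def go(p,z=None):
    from scipy.spatial.transform import Rotation as Ro
    s=telemetry.observe(); T=Ro.from_euler('xyz',s['tool_rot']).as_matrix()
    t=n2w(np.array(p)/1000)+[0,0,.159]
    print('shift mm',(T.T@(t-s['tool_pos'])*1000).round(1),'roll',round(s['tool_rot'][2]-(np.pi/2+q[2]),3),'t',s['time'])
E
python3 -c "
from nest import *
go([4.5,234,204])"
```

```text
shift mm [-424.4  -70.4   41.1] roll 1.301 t 0.1
```

```bash
python3 -m crank '[[0.2,-40,-6,0,0.12],[0.2,-80,-13,0,0.24],[0.2,-120,-20,0,0.36],[0.2,-160,-26,5,0.48],[0.2,-200,-33,10,0.6],[0.2,-240,-40,15,0.72],[0.2,-280,-46,20,0.84],[0.2,-320,-53,25,0.96],[0.2,-360,-60,30,1.08],[0.2,-400,-66,36,1.2],[0.2,-424,-70,41,1.3],[0.2,-424,-70,41,1.3]]' 30
python3 - <<'E'
from nest import *
snap('wrist','w1'); go([4.5,234,204])
cv2.imwrite('pics/w1b.png',cv2.resize(cv2.imread('pics/w1.png'),(800,600),interpolation=cv2.INTER_CUBIC))
E
```

```text
time: 1.1
tool_pos: [0.5831, 0.2211, 0.3614]
tool_rot: [-3.141, 0.002, 1.381]
contact_force: [-0.7, 0.3, -0.7]
opening: 0.0549
grip_force: 0.0
shift mm [ 1.  -1.6 -1. ] roll -0.003 t 1.15
```

View pics/w1b.png

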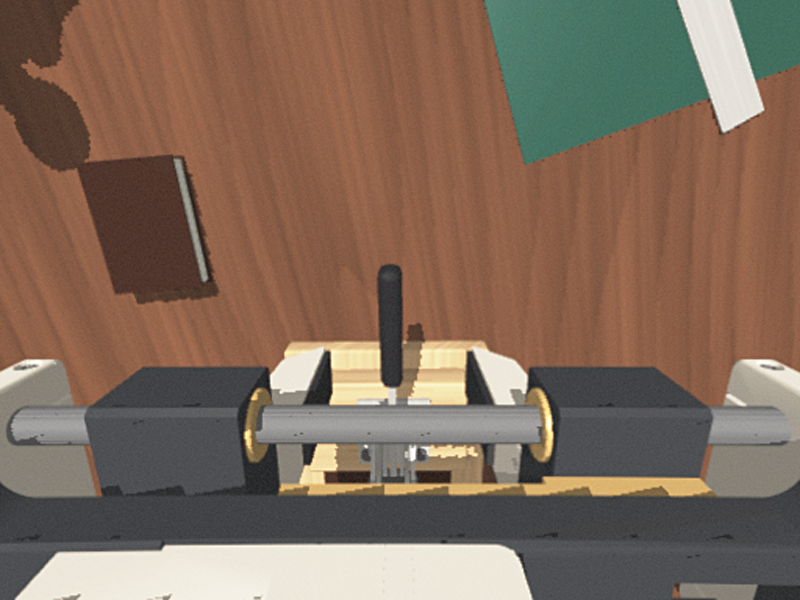

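The wrist view shows the sleeve's end at (390,268) and its foot at (392,384). It lies along the tool's x, roughly between the fingers.

```bash
python3 - <<'E'
from nest import *
for u,v in [(390,275),(390,295),(391,320),(391,350),(392,375)]:
    print((w2n(xyz('w1',round(u/1.5625),round(v/1.5625)))*1000).round(1))
for u in (378,402): print((w2n(xyz('w1',u/1.5625,300/1.5625,z=.114))*1000).round(1))
E
```

```text
[  0.5 256.1 116.5]
[  0.4 244.5 116.4]
[2.000e-01 2.288e+02 1.139e+02]
[ -0.  208.9 110.8]
[  0.7 190.4 106.8]
[ -6.8 241.  114. ]
[  6.8 241.  114. ]
```

```bash
python3 -m crank '[[0.2,2,-5.5,25,0],[0.2,2,-5.5,60,0],[0.2,2,-5.5,90,0],[0.2,2,-5.5,99,0],[0.2,2,-5.5,99,0],[-0.3,2,-5.5,99,0],[-0.6,2,-5.5,99,0],[-1,2,-5.5,99,0],[-1,2,-5.5,99,0],[-1,2,-5.5,99,0],[-1,2,-5.5,99,0],[-1,2,-5.5,99,0]]' 30
python3 - <<'E'
from nest import *
go([0.5,235,104])
E
```

```text
time: 2.15
tool_pos: [0.5771, 0.2272, 0.2662]
tool_rot: [3.132, -0.002, 1.391]
contact_force: [12.8, -3.0, -2.4]
opening: 0.0138
grip_force: 30.0
shift mm [-1.5 -0.7  3.2] roll 0.001 t 2.15
```

```bash
python3 -m crank '[[-1,0,1,0,0],[-1,0,1.5,0,0],[-1,0,1.5,0,0]]' 30
python3 - <<'E'
from nest import *
go([0.5,235,104])
E
```

```text
time: 2.4
tool_pos: [0.5779, 0.2272, 0.2659]
tool_rot: [3.136, -0.002, 1.39]
contact_force: [6.5, -1.6, 0.8]
opening: 0.0137
grip_force: 30.0
shift mm [-1.6 -1.5  2.9] roll 0.0 t 2.4
```

```bash
python3 -m crank '[[-1,0,1.5,-5,0],[-1,0,1.5,-11,0],[-1,0,1.5,-17,0],[-1,0,1.5,-22,0],[-1,-2,1.5,-29,0],[-1,-4,1.5,-35,0],[-1,-5.5,1.5,-42,0],[-1,-7,1.5,-48,0],[-1,-11,1.5,-56,0],[-1,-15,1.5,-65,0],[-1,-20,1.5,-73,0],[-1,-20,1.5,-73,0]]' 30
python3 - <<'E'
from nest import *
go([2,215,177])
E
```

```text
time: 3.4
tool_pos: [0.5747, 0.2062, 0.3393]
tool_rot: [3.139, 0.001, 1.39]
contact_force: [4.0, -3.0, 0.5]
opening: 0.0138
grip_force: 30.0
shift mm [-0.4 -0.5  3.3] roll -0.0 t 3.4
```

```bash
python3 -m crank '[[-1,-6,0.7,-7,0],[-1,-12,0.7,-14,0],[-1,-18,0.7,-21,0],[-1,-25,0.7,-26,0],[-1,-33,0.7,-32,0],[-1,-41,0.7,-37,0],[-1,-48,0.7,-40,0],[-1,-56,0.7,-44,0],[-1,-64,0.7,-47,0],[-1,-72,0.7,-49,0],[-1,-81,0.7,-50.5,0],[-1,-81,0.7,-50.5,0]]' 30
python3 - <<'E'
from nest import *
go([2,136,228])
E
```

```text
time: 4.4
tool_pos: [0.5604, 0.1275, 0.389]
tool_rot: [3.14, -0.003, 1.39]
contact_force: [5.5, 3.5, -3.5]
opening: 0.0138
grip_force: 30.0
shift mm [ 0.6 -0.6  2. ] roll 0.0 t 4.4
```

```bash
python3 -m crank '[[-1,-4,0.3,0,0],[-1,-8,0.3,0,0],[-1,-12,0.3,0,0],[-1,-15,0.3,0,0],[-1,-18,0.3,0,0],[-1,-20,0.3,0,0],[-1,-20,0.3,0,0],[-1,-20,0.3,0,0]]' 30
python3 - <<'E'
from nest import *
go([2,119,228])
snap('side','s2')
p=cv2.imread('pics/s2.png')[130:300,150:350]
cv2.imwrite('pics/s2b.png',cv2.resize(p,None,fx=3.5,fy=3.5,interpolation=cv2.INTER_CUBIC))
E
```

```text
time: 5.07
tool_pos: [0.557, 0.1081, 0.3891]
tool_rot: [3.14, -0.001, 1.391]
contact_force: [2.3, 2.2, 2.0]
opening: 0.0135
grip_force: 30.0
shift mm [ 3.3 -0.8  2.1] roll 0.001 t 5.0667
```

View pics/s2b.png

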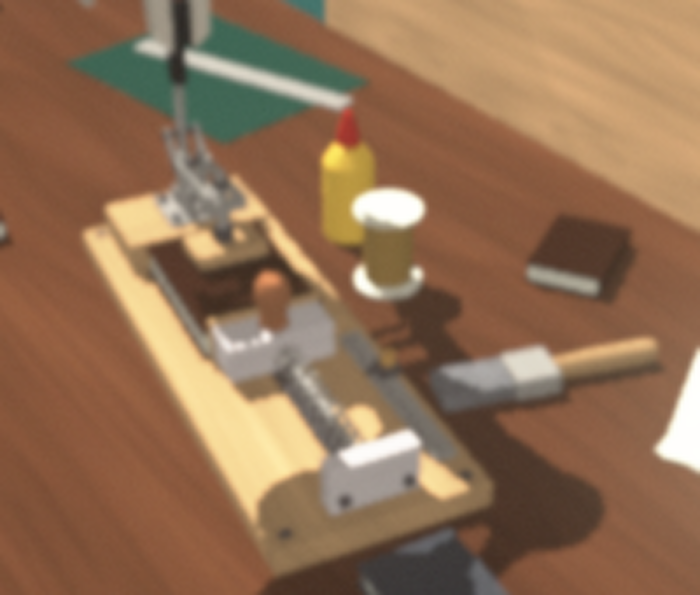

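The pad at (225,255) in the crop is down on the book. I push a little further to confirm the handle is on its stop.

```bash
python3 -m crank '[[-1,-2,0,0,0],[-1,-4,0,0,0],[-1,-4,0,0,0],[-1,-4,0,0,0]]' 30
python3 - <<'E'
from nest import *
go([2,119,228])
E
```

```text
time: 5.45
tool_pos: [0.5564, 0.1042, 0.3886]
tool_rot: [3.141, -0.001, 1.391]
contact_force: [3.5, 3.8, 3.0]
opening: 0.0139
grip_force: 30.0
shift mm [ 7.2 -0.9  1.6] roll 0.001 t 5.45
```

```bash
python3 -m crank '[[-1,-2,0,0,0],[-1,-4,0,0,0],[-1,-4,0,0,0],[-1,-4,0,0,0]]' 30
python3 - <<'E'
from nest import *
go([2,119,228])
E
```

```text
time: 5.78
tool_pos: [0.5559, 0.1018, 0.3885]
tool_rot: [3.14, -0.005, 1.391]
contact_force: [6.4, 12.2, 1.6]
opening: 0.0136
grip_force: 30.0
shift mm [ 9.6 -0.7  1.6] roll 0.001 t 5.7833
```

```bash
python3 -m crank '[[-1,2,1,0,0],[-1,2,1,0,0],[-1,2,1,0,0],[-1,2,1,0,0],[-1,2,1,0,0],[-1,2,1,0,0],[-1,2,1,0,0],[-1,2,1,0,0],[-1,2,1,0,0],[-1,2,1,0,0],[-1,2,1,0,0],[-1,2,1,0,0]]' 30
python3 - <<'E'
from nest import *
go([2,119,228])
snap('side','s3')
p=cv2.imread('pics/s3.png')[110:210,170:250]
cv2.imwrite('pics/s3b.png',cv2.resize(p,None,fx=6,fy=6,interpolation=cv2.INTER_CUBIC))
E
```

```text
time: 6.78
tool_pos: [0.5566, 0.103, 0.3886]
tool_rot: [-3.141, -0.002, 1.392]
contact_force: [1.5, 8.4, 4.7]
opening: 0.0142
grip_force: 30.0
shift mm [ 8.4 -1.3  1.6] roll 0.002 t 6.7833
```

View pics/s3b.png

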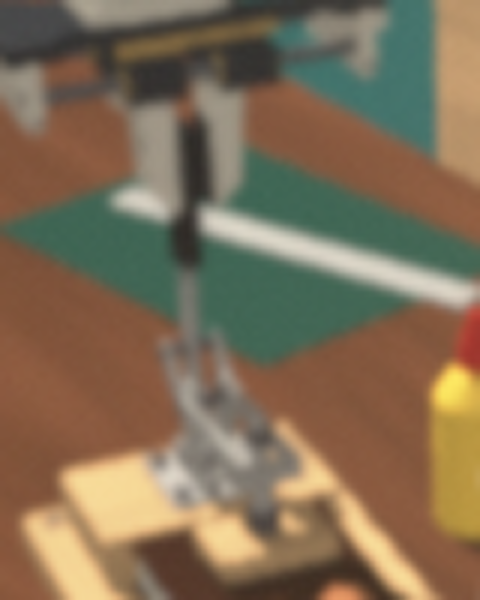

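```bash
python3 - <<'E'
from nest import *
snap('side','s4')
for u,v in [(192,140),(192,165),(190,185),(188,215),(187,235),(187,250),(190,285),(190,300),(191,325),(262,525),(240,560),(180,480)]:
    U,V=round(u/6+170),round(v/6+110)
    print(u,v,*[(w2n(xyz(f,U,V,w=1))*1000).round(1) for f in('s3','s4')])
E
```

```text
192 140 [  7.7 108.4 244.4] [  8.3 110.3 243.6]
192 165 [  8.1 112.8 226.8] [  7.9 112.4 226.9]
190 185 [  7.3 112.4 217.4] [  6.8 110.9 218. ]
188 215 [  3.1 112.3 202. ] [  2.8 111.5 202.3]
187 235 [  2.6 112.9 192. ] [  2.8 113.6 191.6]
187 250 [  2.6 115.  181.1] [  2.2 113.7 181.8]
190 285 [  6.9 123.3 156.5] [  7.1 123.8 156.3]
190 300 [  6.4 123.  149.9] [  6.2 122.6 150.1]
191 325 [  5.6 123.5 136.1] [  6.2 125.4 135.1]
262 525 [ 2.3 18.9 71.1] [ 2.4 19.2 70.9]
240 560 [-15.1   6.9  65.1] [-15.5   5.6  66. ]
180 480 [-14.3 100.4  60.1] [-13.4 103.4  58.3]
```

```bash
python3 -m crank '[[-0.3,0,0.5,0,0],[-0.3,0,0.5,0,0],[-0.3,0,0.5,0,0],[-0.3,0,0.5,0,0],[-0.3,0,0.5,0,0],[-0.3,0,0.5,0,0],[-0.3,0,0.5,0,0],[-0.3,0,0.5,0,0],[-0.3,0,0.5,0,0],[-0.3,0,0.5,0,0],[-0.3,0,0.5,0,0],[-0.3,0,0.5,0,0]]' 30
python3 - <<'E'
from nest import *
go([2,121,228])
snap('side','s5')
for u,v in [(192,140),(192,165),(190,185),(188,215),(187,235),(187,250),(190,285),(190,300),(191,325),(262,525)]:
    U,V=round(u/6+170),round(v/6+110)
    print(u,v,*[(w2n(xyz(f,U,V,w=1))*1000).round(1) for f in('s5',)])
E
```

```text
time: 7.88
tool_pos: [0.5575, 0.1019, 0.3882]
tool_rot: [-3.142, -0.0, 1.391]
contact_force: [-0.2, 0.2, 0.7]
opening: 0.0322
grip_force: 0.0
shift mm [11.3 -2.3  1.2] roll 0.001 t 7.8833
192 140 [  9.4 113.5 242.2]
192 165 [  9.1 116.  225.3]
190 185 [  8.1 114.9 216.2]
188 215 [  3.4 113.4 201.4]
187 235 [  3.  114.4 191.3]
187 250 [  2.9 116.2 180.6]
190 285 [  6.8 123.  156.6]
190 300 [  7.9 127.9 147.5]
191 325 [  6.1 125.  135.3]
262 525 [ 2.6 19.7 70.6]
```

```bash
python3 -m crank '[[-0.3,4,-0.5,1,0],[-0.3,8,-0.5,1,0],[-0.3,11,-0.5,1,0],[-0.3,11,-0.5,1,0],[-1,11,-0.5,1,0],[-1,11,-0.5,1,0],[-1,11,-0.5,1,0],[-1,11,-0.5,1,0],[-1,11,-0.5,1,0],[-1,11,-0.5,1,0],[-1,11,-0.5,1,0],[-1,11,-0.5,1,0]]' 35
python3 -m crank '[[-1,0,0,0,0],[-1,0,0,0,0],[-1,0,0,0,0],[-1,0,0,0,0],[-1,0,0,0,0],[-1,0,0,0,0],[-1,0,0,0,0],[-1,0,0,0,0],[-1,0,0,0,0],[-1,0,0,0,0],[-1,0,0,0,0],[-1,0,0,0,0]]' 35
python3 - <<'E'
from nest import *
go([2,121,228])
E
```

```text
time: 8.93
tool_pos: [0.5586, 0.1128, 0.3872]
tool_rot: [-3.14, 0.0, 1.391]
contact_force: [-6.0, 0.8, 1.5]
opening: 0.0141
grip_force: 35.0
time: 9.93
tool_pos: [0.5586, 0.1128, 0.3872]
tool_rot: [-3.14, 0.0, 1.391]
contact_force: [-4.8, 0.9, 2.8]
opening: 0.0137
grip_force: 35.0
shift mm [ 0.4 -1.5  0.2] roll 0.001 t 9.9333
```

```bash
python3 -m crank '[[-1,3,-0.5,0,0],[-1,6,-0.5,0,0],[-1,11,-0.5,0,0],[-1,17,-0.5,0,0],[-1,25,-0.5,2,0],[-1,34,-0.5,4,0],[-1,41,-0.5,7,0],[-1,48,-0.5,10,0],[-1,56,-0.5,14,0],[-1,63,-0.5,19,0],[-1,71,-0.5,24,0],[-1,78,-0.5,30,0]]' 35
python3 - <<'E'
from nest import *
go([2,199,198])
E
```

```text
time: 10.93
tool_pos: [0.5723, 0.19, 0.3582]
tool_rot: [3.141, -0.0, 1.391]
contact_force: [-5.2, 1.0, 9.5]
opening: 0.0136
grip_force: 35.0
shift mm [-0.1 -1.1  1.2] roll 0.001 t 10.9333
```

```bash
python3 -m crank '[[-1,6,-0.5,7,0],[-1,12,-0.5,14,0],[-1,18,-0.5,21,0],[-1,23,-0.5,29,0],[-1,27,-0.5,37,0],[-1,31,-0.5,46,0],[-1,34,-0.5,55,0],[-1,36,-0.5,64,0],[-1,38,-0.5,72,0],[-1,38.5,-0.5,80,0],[-1,38.5,-0.5,88,0],[-1,38.5,-0.5,95,0]]' 35
python3 - <<'E'
from nest import *
go([2,237,104])
E
```

```text
time: 11.93
tool_pos: [0.5793, 0.2304, 0.2633]
tool_rot: [3.138, -0.007, 1.391]
contact_force: [-1.2, 14.1, 4.5]
opening: 0.0134
grip_force: 35.0
shift mm [-3.1 -0.7  0.3] roll 0.001 t 11.9333
```

```bash
python3 -m crank '[[-1,3,0,2,0],[-1,3,0,3,0],[-1,3,0,3,0],[-1,3,0,3,0]]' 35
python3 -m crank '[[-0.2,0,0,0,0],[0,0,0,0,0],[0,0,0,0,0],[0,0,0,0,0],[0,0,0,-5,0],[0,0,0,-30,0],[0,0,0,-60,0],[0,0,0,-95,0],[0,0,0,-130,0],[0,0,0,-130,0]]'
python3 - <<'E'
from nest import *
go([0,-97,190])
snap('wrist','w2');snap('side','s6')
a=cv2.resize(cv2.imread('pics/s6.png')[110:260,150:350],None,fx=3,fy=3,interpolation=cv2.INTER_CUBIC)
cv2.imwrite('pics/s6b.png',a)
E
```

```text
time: 12.27
tool_pos: [0.5797, 0.231, 0.2596]
tool_rot: [3.14, -0.002, 1.391]
contact_force: [0.7, 6.3, 1.4]
opening: 0.0138
grip_force: 35.0
time: 13.1
tool_pos: [0.5802, 0.2306, 0.3978]
tool_rot: [3.129, -0.006, 1.391]
contact_force: [0.7, -0.1, 1.7]
opening: 0.0459
grip_force: 0.0
shift mm [-337.7   -4.3   46.8] roll 0.001 t 13.1
```

View pics/s6b.png

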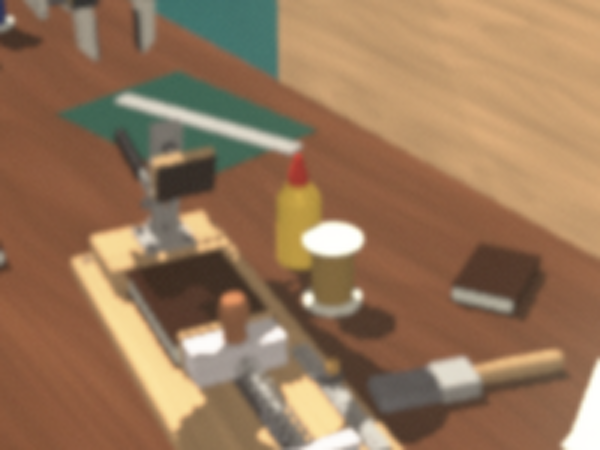

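The clamp arm is up and the handle laid back, as at the start. Now I hover short of the jaw to see the pointer and knob.

```bash
python3 -m crank '[[0,0,0,-20,0],[0,-20,0,-30,0],[0,-60,0,-30,0],[0,-100,0,-30,0],[0,-140,-1,-30,0],[0,-180,-2,-30,0],[0,-220,-3,-30,0],[0,-260,-4,-30,0],[0,-300,-4,-30,0],[0,-340,-4,-30,0],[0,-380,-4,-30,0],[0,-420,-4,-30,0]]'
python3 -m crank '[[0,-10,0,20,0],[0,-10,0,60,0],[0,-10,0,60,0],[0,-10,0,60,0]]'
python3 - <<'E'
from nest import *
snap('wrist','w3'); go([0,-97,190])
snap('top','t3')
cv2.imwrite('pics/w3b.png',cv2.resize(cv2.imread('pics/w3.png'),(800,600),interpolation=cv2.INTER_CUBIC))
a,b=np.load('pics/top0.npz')['p'],np.load('pics/t3.npz')['p']
print('handle diff',np.abs(a[195:215,160:190].astype(int)-b[195:215,160:190]).mean())
E
```

```text
time: 14.2
tool_pos: [0.4992, -0.1838, 0.4177]
tool_rot: [-3.139, -0.001, 1.391]
contact_force: [0.5, -0.2, 0.2]
opening: 0.0462
grip_force: 0.0
time: 14.53
tool_pos: [0.4978, -0.1916, 0.357]
tool_rot: [-3.135, -0.002, 1.39]
contact_force: [0.4, -0.3, 1.1]
opening: 0.0461
grip_force: 0.0
shift mm [92.5  1.  10.1] roll 0.001 t 14.5833
handle diff 1.9944444444444445
```

View pics/w3b.png

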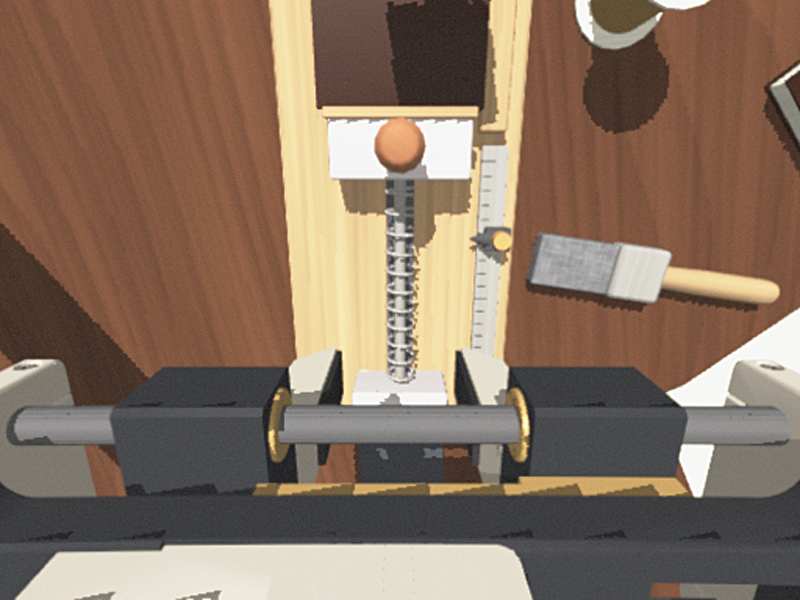

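Wrist view: the knob is centred at (400,144), the top edge of the jaw's face at (400,107), and the pointer tip at (471,239). The book is behind the jaw.

```bash
python3 - <<'E'
from nest import *
s=1.5625
P=lambda n,u,v,z:print(n,(w2n(xyz('w3',u/s-.2,v/s-.2,z=z))*1000).round(1))
P('tip',471,239,.033);P('faceL',325,108,.061);P('faceR',477,108,.061);P('knob L',376,144,.0885);P('knob R',424,144,.0885);P('knob top',400,119,.09);P('knob bot',400,171,.09);P('bracket top far edge',400,372,.062);P('nestR end tip0',471,239,.033)
a=cv2.imread('pics/w3.png')[60:165,190:335]
cv2.imwrite('pics/w3c.png',cv2.resize(a,None,fx=5.5,fy=5.5,interpolation=cv2.INTER_CUBIC))
E
```

```text
tip [  50.3 -157.8   33. ]
faceL [-47.  -74.5  61. ]
faceR [ 45.  -74.5  61. ]
knob L [-15.  -96.6  88.5]
knob R [ 11.8 -96.6  88.5]
knob top [ -1.6 -83.9  90. ]
knob bot [  -1.6 -111.    90. ]
bracket top far edge [  -1.3 -250.    62. ]
nestR end tip0 [  50.3 -157.8   33. ]
```

View pics/w3c.png

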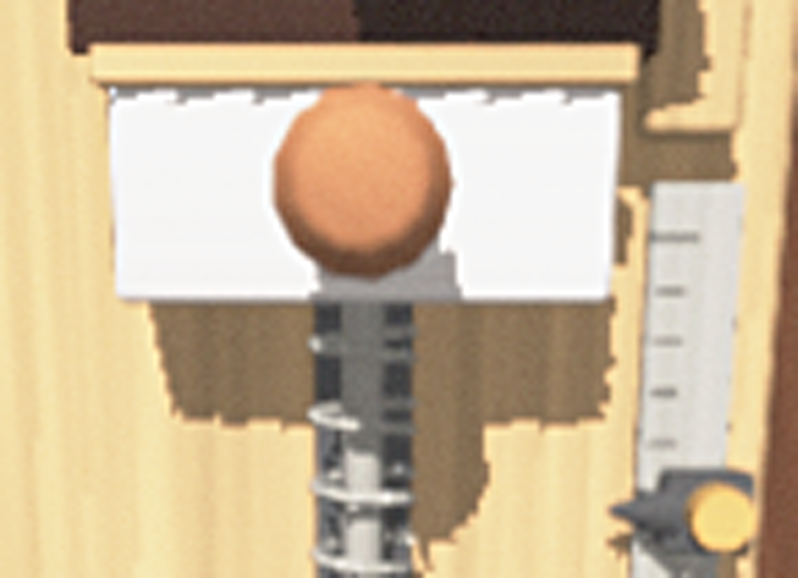

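```bash
python3 -m crank '[[0,40,-0.6,0,0],[0,80,-0.6,0,0],[0,92.5,-0.6,10,0],[0,92.5,-0.6,40,0],[0,92.5,-0.6,75,0],[0,92.5,-0.6,105,0],[0,92.5,-0.6,114,0],[0,92.5,-0.6,114,0],[-1,92.5,-0.6,114,0],[-1,92.5,-0.6,114,0],[-1,92.5,-0.6,114,0],[-1,92.5,-0.6,114,0]]' 50
python3 -m crank '[[-1,0,0,0,0],[-1,0,0,0,0],[-1,0,0,0,0]]' 50
python3 - <<'E'
from nest import *
go([-1.6,-97,86])
E
```

```text
time: 15.63
tool_pos: [0.5136, -0.1006, 0.2469]
tool_rot: [-3.14, 0.0, 1.391]
contact_force: [-7.3, 1.0, 6.7]
opening: 0.0273
grip_force: 50.0
time: 15.88
tool_pos: [0.5135, -0.1006, 0.2469]
tool_rot: [-3.14, 0.0, 1.391]
contact_force: [-8.4, 0.3, 6.5]
opening: 0.0271
grip_force: 50.0
shift mm [0.4 0.9 1.9] roll 0.001 t 15.8833
```

```bash
python3 -m crank '[[-1,-4,-0.5,0,0],[-1,-11,-0.5,0,0],[-1,-18,-0.5,0,0],[-1,-25,-0.5,0,0],[-1,-32,-0.5,0,0],[-1,-39,-0.5,0,0],[-1,-46,-0.5,0,0],[-1,-53,-0.5,0,0],[-1,-60,-0.5,0,0],[-1,-67,-0.5,0,0],[-1,-74,-0.5,0,0],[-1,-80,-0.5,0,0]]' 50
python3 -m crank '[[-1,-2,0,0,0],[-1,-4,0,0,0],[-1,-4,0,0,0],[-1,-4,0,0,0]]' 50
python3 - <<'E'
from nest import *
go([-1.6,-181,86])
snap('wrist','w4');a=cv2.imread('pics/w4.png')[100:300,160:360]
cv2.imwrite('pics/w4b.png',cv2.resize(a,(600,600),interpolation=cv2.INTER_CUBIC))
E
```

```text
time: 16.88
tool_pos: [0.4993, -0.1777, 0.2469]
tool_rot: [-3.141, -0.004, 1.391]
contact_force: [-1.9, 14.0, 8.2]
opening: 0.0267
grip_force: 50.0
time: 17.22
tool_pos: [0.4986, -0.1815, 0.2469]
tool_rot: [-3.141, -0.004, 1.391]
contact_force: [-1.7, 12.2, 7.3]
opening: 0.027
grip_force: 50.0
shift mm [-1.4  1.   1.9] roll 0.001 t 17.2167
```

View pics/w4b.png

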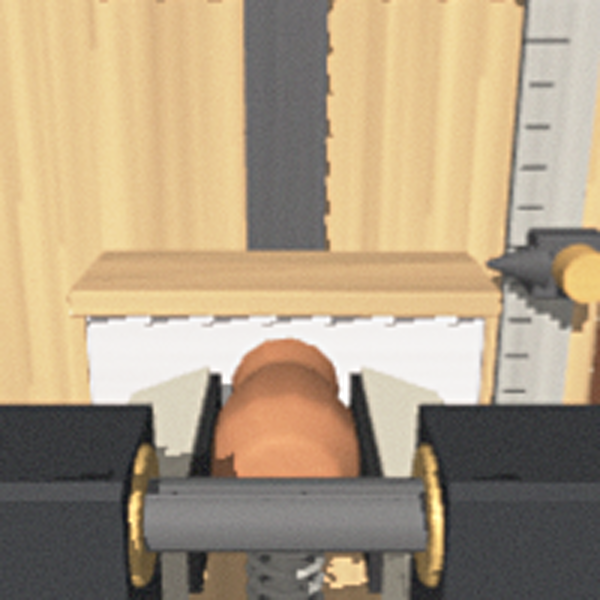

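The crop shows the top edge of the face at v≈291 and the pointer tip at (487,263).

```bash
python3 - <<'E'
from nest import *
P=lambda n,u,v,z:print(n,(w2n(xyz('w4',160+u/3-.33,100+v/3-.33,z=z))*1000).round(1))
P('tip',487,263,.033)
for u,v in [(75,291),(280,291),(495,291)]:P('edge',u,v,.061)
P('knobneck',285,340,.0675)
P('bottom edge visible',280,250,.025)
for v in (285,300,310): print((w2n(xyz('w4',round(160+200/3),round(100+v/3),w=0))*1000).round(1))
g=np.load('pics/w4.npz')['p'].astype(int)
for u in (200,240,290): print(g[180:208,u].tolist()[::1] if u==200 else g[180:208,u,0].tolist())
E
```

```text
tip [  46.5 -156.7   33. ]
edge [ -49.3 -155.1   61. ]
edge [  -5.  -155.1   61. ]
edge [  41.4 -155.2   61. ]
knobneck [  -4.  -164.    67.5]
bottom edge visible [  -5.3 -155.4   25. ]
[ -22.1 -154.8   58.5]
[ -21.9 -157.1   61.9]
[ -22.  -159.4   61.3]
[[241, 217, 161], [241, 217, 159], [241, 216, 159], [227, 190, 142], [193, 157, 114], [197, 160, 119], [203, 171, 125], [212, 174, 128], [218, 182, 135], [215, 173, 128], [213, 173, 128], [208, 170, 124], [204, 168, 124], [212, 173, 128], [215, 175, 130], [211, 171, 125], [218, 182, 135], [237, 207, 150], [239, 214, 156], [234, 206, 150], [235, 205, 150], [238, 210, 155], [236, 206, 151], [240, 213, 155], [235, 198, 144], [158, 136, 113], [194, 188, 188], [247, 246, 245]]
[234, 235, 233, 221, 203, 200, 199, 204, 212, 212, 213, 216, 213, 213, 215, 205, 216, 236, 238, 235, 234, 235, 235, 239, 233, 162, 198, 248]
[235, 236, 236, 228, 200, 194, 196, 195, 217, 219, 215, 214, 209, 208, 204, 202, 201, 222, 236, 230, 230, 229, 231, 233, 225, 229, 253, 237]
```

```bash
python3 -m crank '[[-1,-1,0,0,0],[-1,-1.6,0,0,0],[-1,-1.6,0,0,0],[-1,-1.6,0,0,0],[-1,-1.6,0,0,0],[-1,-1.6,0,0,0]]' 50
python3 - <<'E'
from nest import *
go([-1.6,-181,86])
snap('wrist','w5');a=cv2.imread('pics/w5.png')[160:220,210:345]
cv2.imwrite('pics/w5b.png',cv2.resize(a,None,fx=5.9,fy=5.9,interpolation=cv2.INTER_CUBIC))
E
```

```text
time: 17.77
tool_pos: [0.4984, -0.1828, 0.2469]
tool_rot: [-3.141, -0.004, 1.391]
contact_force: [-2.2, 13.1, 7.5]
opening: 0.027
grip_force: 50.0
shift mm [-0.1  1.   1.9] roll 0.001 t 17.7667
```

View pics/w5b.png

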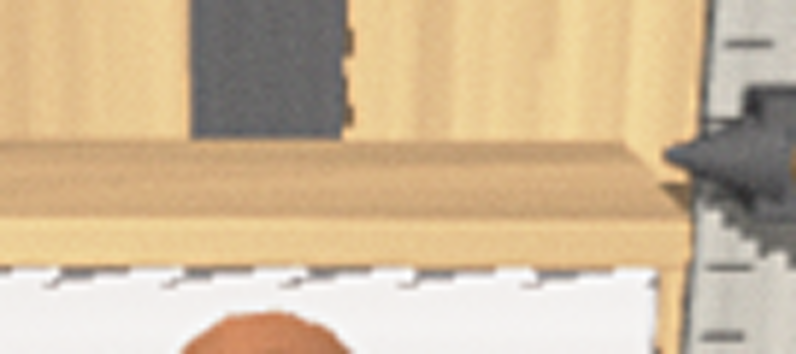

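```bash
python3 - <<'E'
from nest import *
P=lambda n,u,v,z:print(n,(w2n(xyz('w5',210+u/5.9-.4,160+v/5.9-.4,z=z))*1000).round(1))
P('tip',666,154,.033)
for u,v in [(50,218),(600,218)]:P('edge',u,v,.061)
P('bottom',300,139,.024)
s=telemetry.observe();print(s['contact_force'],s['grip_force'])
E
```

```text
tip [  46.7 -156.8   33. ]
edge [ -27.7 -156.4   61. ]
edge [  32.7 -156.4   61. ]
bottom [   0.5 -157.1   24. ]
[-2.07844625 13.03869484  7.964303  ] 50.001789171947166
```

```bash
python3 -m crank '[[-1,-0.5,0,0,0],[-1,-0.5,0,0,0],[-1,-0.5,0,0,0],[-1,-0.5,0,0,0],[-1,-0.5,0,0,0],[-1,-0.5,0,0,0]]' 50
python3 -c "
from cell import ticket
print(ticket.hand_in())"
```

```text
time: 18.32
tool_pos: [0.4983, -0.1833, 0.2469]
tool_rot: [-3.141, -0.004, 1.391]
contact_force: [-1.9, 13.3, 7.7]
opening: 0.027
grip_force: 50.0
the job is handed in; nothing more can be done
None
```

The job is handed in: I locked the clamp on the book for over 2 s and swung it fully back, and the gripper is holding the sprung jaw by its knob, its face level with the pointer tip to within about 0.5 mm by the wrist camera.

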